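Load a stepped mandrel into the bench mandrel holder

TASK

Load the stepped steel mandrel into the blue bench holder: lift it from its wooden rest by the long shank start its nose in the bore and slide it in until your fingers come near the holder; let go there, take a fresh hold behind the collar and push it fully home past the drag of the ball catch. Seat the collar on the soft bronze bush with a firm but careful push, 10 to 35 N on the bush and never more, then let go. Leave the bottle, the tape roll and the wooden ring clamp where they are.

Things in the scene. Friction and masses are not known exactly. Their poses are not given: they have to be found in the camera images.
- mandrel: Bright steel stepped mandrel, 186 mm long, 0.28 kg, level in its rest. x runs along it to the nose; origin on its axis in the shoulder plane (collar face towards the nose). x 0 to +120 mm: shank, 16 mm diameter; centre of mass at +30. 0 to -6: collar, 32 mm. -6 to -44: working step, 14 mm. -44 to -66: end step, 11 mm. In the rest, x = -10 to +85 is free between the uprights.
- nose (a point): Centre of the mandrel's nose end, 120 mm ahead of mandrel along its x axis. The last 8 mm taper from 16 to 9 mm; a catch groove, 3 mm deep, runs round the shank 30 to 40 mm behind the nose.
- holder: Blue steel holder fixed to the table: foot 140 x 96 x 10 mm, pedestal, level round barrel 53 mm in diameter, 128 mm long, top at z = 89 mm; on it, 87 mm behind the mouth, the brass plunger of the catch (22 mm wide boss, top at z = 98 mm). x points along the bore, the way the mandrel goes in; origin on the table under the mouth.
- mouth (a point): Centre of the bore's mouth in the outer face of the bronze bush, 62 mm above the table; axes as holder (x into the bore). Bore 17.6 mm in diameter, deeper than the shank is long; lead-in cone 3 mm long, 23.6 mm wide outside. The bush face (33 mm across) seats the collar: home, mandrel lies at mouth, both x axes in line.
- detent (a joint): Lift of the catch's spring ball in the roof of the bore, 87 mm behind the mouth: 0 m sprung out, 0.001 to 0.002 m on the shank. It meets the nose about 33 mm before home (a bump of up to 20 N), then the mandrel drags with some 6 to 13 N; 2 to 4 mm before home it drops into the groove (below 0.0007 m) and the drag falls to some 3 to 9 N.
- rest: Dark wooden rest, fixed to the table, 150 x 64 mm, with two notched uprights about 53 mm high; base 12 mm thick. x axis along the mandrel; origin under its centre. The mandrel's axis lies 46 mm above the table in it. To its left (y above 0.2 m) stands a higher bench with tools: keep the hand 0.4 m up there.
- bottle: Brown glass bottle with a black cap, 36 mm diameter, 82 mm tall, origin under its centre; a bystander.
- tape_roll: Roll of masking tape lying flat, 98 mm wide, 25 mm high, origin under its centre; a bystander.
- ring_holder: Wooden ring clamp lying flat, 26 x 131 x 23 mm (long along its y), origin under its centre; a bystander.
- bush: Bronze bush in the mouth of the holder, 33 mm outside diameter, standing 3 mm proud of the barrel; origin at its outer face on the bore axis. Its cone leads the nose in and its face stops the collar. The collar is to be seated on it with 10 to 35 N.

How it is judged:
By the outcome, as a careful person would: the job done as asked, in the order asked, and still so for the second after the job is handed in, with the robot touching nothing.
It also fails if it takes over 72 s, if anything falls off the work surface, if the arm or the gripper's body presses on something with over 40 N, if the wrist force passes 120 N, or if a joint passes its speed limit or range.

ROBOT

A 6-joint arm with a two-finger parallel gripper is mounted at the origin on a cart in front of the work surface, level with it; the furniture and walls round the work are solid. World frame = base frame: x ahead of the robot, y to its left, z up, the work surface at z = 0. Lengths are in m, angles in degrees, forces in N, time in s.
With the tool pointing down it reaches from about 0.325 to 0.925 m from the base axis. Payload 3.1 kg.
Tool frame: the origin (TCP) lies on the centre line of the jaws, within the pads' length; the fingertips stand 14 mm ahead of it and the grasp point (between the pads) lies 5 mm behind it; z points along the fingers, y is the line along which they close (so a half turn about z gives the same grasp; the last joint's range is limited). The gripper opens to 85 mm and grips with 20 to 120 N. Pads are 22 mm wide; open, the fingers measure 114 mm over their backs; the gripper's body (76 mm by 85 mm) begins 54 mm behind the grasp point. The pads swing forward as they close: fully open they stand 13 mm farther back than shut.
Start: joints at [62.212, 12.427, 92.441, -0, 75.132, -6.429], TCP at [0.228, 0.582, 0.245] pointing down, gripper open.
Joint ranges: [-157.48, 157.48], [-44.54, 120.13], [17.64, 146.25], [-64.5, 244.5], [7.68, 150.69], [-147.95, 147.95]. Speed limits (degrees/s): [159.86, 159.86, 180, 180, 180, 180].

INTERFACE

Orientations are given as [roll, pitch, yaw] about the fixed x, y, z axes, in that order (R = Rz(yaw) Ry(pitch) Rx(roll)).
In Python, from plant import robot, vision, order gives the robot as it stands.
- The arm moves only by the shell command python3 -m inch 'ROWS' [FORCE]. ROWS is JSON, a list of rows, each a list of 7 numbers: the shift along the tool's x, y, z in mm, then the turn, a rotation vector about the tool's x, y, z in rad, then the gripper command: -1 is fully open, 1 is shut, values between are in proportion. In form: [[dx, dy, dz, wx, wy, wz, hand], ...]. A call has 1 to 12 rows; each row is the pose to reach, as a shift and turn from the pose commanded when the call began, along the tool's axes at that moment; what a row does not reach only later rows make up. A row lasts 1/10 s, in which the tool goes at most 50 mm and 8.59 degrees, less where a joint would pass 70% of its speed; a pose out of reach is approached as far as the arm can. A call with a gripper value outside its range is refused whole. The fingers move at their own pace and stop on an object; FORCE is the grip in N (left out, the last holds). Time passes only in rows, so rows that repeat a pose let the fingers close. It gives the time, the measured TCP pose, the force, the opening and the grip force at its end, in the units of the state.
- robot.observe(): the state, without advancing time (a new reading comes with each control period).
- vision.camera(name): name is "side" or "top"; returns a dict with "image" (480x640x3 uint8, red, green, blue), "fx", "fy", "cx", "cy" (pixels), "k1" (the pictures are not rectified: a ray, as slopes to the right and down, at radius r is drawn at 1 + k1 r^2 times it, then the intrinsics apply), "T" (4x4, takes a point from camera to world coordinates). Camera axes: x right, y up, looking along -z (the intrinsics and any distortion apply to the point x, -y, -z); pixel columns grow to the right and rows downward; lengths in m; the calibration is good to about 2 mm. A picture is of the moment at which its call begins. There is no depth.
- order.close_job(): hands the job in; it is judged then, once.
Trained networks look in the newest picture that a camera, given by its name, has taken for a name from the list of things; names that differ only in an ending like _2 or _b are one class to them, and where a whole thing is asked for, a point or a joint stands for the part that bears it (a point fixed in the world has none). Each returns a list of dicts, best first, with "score" (0 to 1); they miss things now and then, are a little off and sometimes report something else, mostly with a low value. They report only what shows in the picture. A call takes as long as a camera call.
- vision.spot_in(camera, thing): "location" ([x, y, z] in m, in the coordinates of the camera as it stood for that picture, good to about 4 mm: the middle of the surface that is visible of it).
The state is a dict: "time": time; "joint_positions": joint angles; "qd": joint speeds; "joint_torque": joint torques, N m; "tool_pos": TCP position; "tool_rot": TCP orientation; "contact_force": force on the tool from outside, world axes, zero at the start; "wrist_torque": the same for the moment, N m; "gripper_width": finger opening in m; "grip_force": force on a finger pad.
Only numpy, scipy, OpenCV 4.12 (cv2) and the standard library are available. Lean on these libraries where they do the work, as an engineer would, in place of code of your own. Each camera call takes 0.05 s, during which the arm holds its last target. There are 200 camera calls.

## Working session

There is one attempt and no reset: what is moved stays moved. The work goes in short steps, Python scripts to look and compute and a shell command to move; the robot and the scene stay as the last step left them, time stands still between calls to the robot, and variables do not carry over. Pictures are saved under pics/ and viewed, at most 10 in all, crops included, and the job is handed in when it is done.

```bash
mkdir -p pics; ls
cat > h.py <<'E'
import numpy as np, cv2
from plant import robot, vision, order
from scipy.spatial.transform import Rotation as R
def snap(cam,name=None):
    c=vision.camera(cam)
    if name: cv2.imwrite(f'pics/{name}.png',c['image'][:,:,::-1])
    return c
def w(c,p): T=np.array(c['T']); return T[:3,:3]@np.array(p)+T[:3,3]
def ray(c,u,v):
    K=np.array([[c['fx'],0,c['cx']],[0,c['fy'],c['cy']],[0,0,1.]])
    d=cv2.undistortPoints(np.array([[[u,v]]],float),K,np.array([c['k1'],0,0,0.]))[0,0]
    T=np.array(c['T']); return T[:3,3],T[:3,:3]@np.array([d[0],-d[1],-1])
def atz(c,u,v,z):
    o,d=ray(c,u,v); return o+d*(z-o[2])/d[2]
def proj(c,p):
    T=np.array(c['T']); q=T[:3,:3].T@(np.array(p)-T[:3,3]); s=np.array([q[0]/-q[2],-q[1]/-q[2]])
    s=s*(1+c['k1']*(s@s)); return np.array([c['fx']*s[0]+c['cx'],c['fy']*s[1]+c['cy']])
E
python3 - <<'E'
from h import *
np.set_printoptions(precision=4,suppress=True)
print(robot.observe())
for cam in ['top','side']:
    c=snap(cam,cam+'1'); print(cam,c['T'],c['fx'],c['k1'])
    for t in ['mandrel','holder','rest','bush','bottle','tape_roll','ring_holder','detent']:
        print(t,[(round(d['score'],2),w(c,d['location'])) for d in vision.spot_in(cam,t)[:2]])
E
```

```text
pics
{'time': 0.0, 'joint_positions': array([62.2122, 12.4762, 92.5298,  0.0005, 75.1311, -6.4301]), 'qd': array([-0.0333,  0.0856,  0.0168,  0.0201, -0.0358,  0.0223]), 'joint_torque': array([  0.0005, -39.6853, -30.3849,  -0.0001,   0.0098,  -0.    ]), 'tool_pos': array([0.2272, 0.5814, 0.244 ]), 'tool_rot': array([-179.8638,   -0.0159,  158.6421]), 'contact_force': array([0.829 , 0.1071, 0.3724]), 'wrist_torque': array([-0.0129,  0.0151,  0.0074]), 'grip_force': 0.0, 'gripper_width': 0.08529725362240402}
top [[-0.0172  0.9916 -0.1285  0.4102]
 [-0.9998 -0.0181 -0.0061 -0.1325]
 [-0.0083  0.1284  0.9917  1.2863]
 [ 0.      0.      0.      1.    ]] 624.3475472237404 0.04442850350005548
mandrel [(0.6, array([ 0.453 , -0.0975,  0.0487]))]
holder [(0.59, array([ 0.65  , -0.2489,  0.0667]))]
rest [(0.86, array([ 0.4642, -0.103 ,  0.0132])), (0.21, array([ 0.3995, -0.3126,  0.0225]))]
bush [(0.44, array([ 0.5902, -0.2458,  0.0651]))]
bottle [(0.78, array([ 0.6368, -0.0452,  0.057 ]))]
tape_roll [(0.74, array([ 0.3984, -0.315 ,  0.0262]))]
ring_holder [(0.62, array([0.3796, 0.0636, 0.0225])), (0.48, array([ 0.4512, -0.0971,  0.0484]))]
detent []
side [[ 0.8372  0.249  -0.487   0.1426]
 [-0.5466  0.4088 -0.7308 -0.7337]
 [ 0.0171  0.878   0.4784  0.4547]
 [ 0.      0.      0.      1.    ]] 443.6969614392502 -0.04092246342823176
mandrel [(0.89, array([ 0.4517, -0.104 ,  0.0502])), (0.54, array([0.3849, 0.0501, 0.0205]))]
holder [(0.69, array([ 0.6407, -0.2786,  0.0381]))]
rest [(0.61, array([ 0.4656, -0.1125,  0.0104]))]
bush [(0.71, array([ 0.6032, -0.2487,  0.0625]))]
bottle [(0.92, array([ 0.6372, -0.0529,  0.0392]))]
tape_roll [(0.95, array([ 0.4002, -0.3193,  0.0196])), (0.16, array([ 0.6394, -0.0532,  0.0385]))]
ring_holder [(0.86, array([0.382 , 0.0504, 0.0192]))]
detent [(0.41, array([ 0.4665, -0.1143,  0.014 ]))]
```

View pics/top1.png

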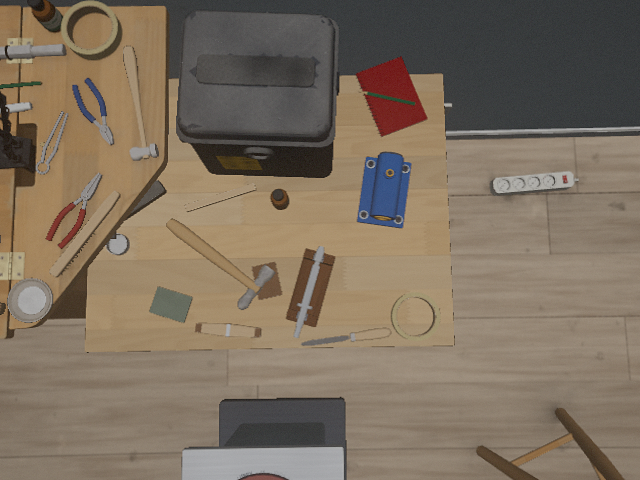

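View pics/side1.png

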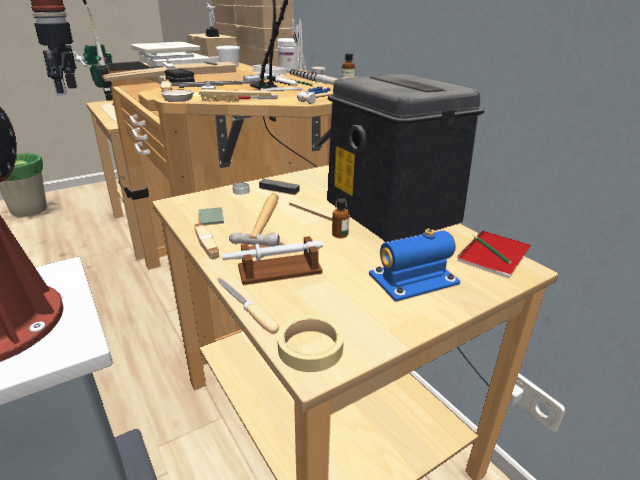

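Run:
```python
import cv2
a=cv2.imread('pics/top1.png')[200:440,240:500] if 0 else cv2.imread('pics/top1.png')
# crop decided around rest/holder
import numpy as np
from h import *
c=snap('top')
p=np.array([proj(c,q) for q in ([.38,-.02,.05],[.38,-.18,.05],[.78,-.3,.06],[.55,-.3,.06])]); print(p)
u0,v0=(p.min(0)-10).astype(int);u1,v1=(p.max(0)+10).astype(int);print(u0,v0,u1,v1)
k=min(800/(u1-u0),600/(v1-v0));k=int(k);print(k)
cv2.imwrite('pics/topcrop.png',cv2.resize(a[v0:v1,u0:u1],None,fx=k,fy=k,interpolation=cv2.INTER_CUBIC))
```

```text
[[269.09684077 329.02736254]
 [350.90379931 327.60035326]
 [405.9738407  126.34032282]
 [409.90878582 239.52481986]]
259 116 419 339
2
```

View pics/topcrop.png

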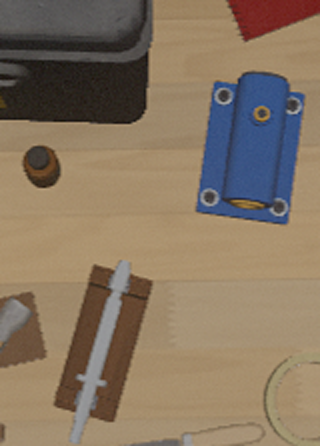

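The views show the mandrel on its rest, collar towards the robot at about (304,306) in top and nose at (321,247). The holder's mouth is at (384,217), opening towards the robot. The bottle is at (280,199), the tape at (414,315) and the ring clamp at (228,330). Next I'll enlarge both parts in both views.

Run:
```python
import cv2,numpy as np
def crop(f,u,v,ww,hh,k):
    a=cv2.resize(cv2.imread(f'pics/{f}.png')[v:v+hh,u:u+ww],None,fx=k,fy=k,interpolation=cv2.INTER_CUBIC)
    for i in range(0,ww,10): cv2.putText(a,str(u+i),(i*k,8),0,.3,(0,0,255)); cv2.line(a,(i*k,9),(i*k,14),(0,0,255))
    for i in range(0,hh,10): cv2.putText(a,str(v+i),(0,i*k+3),0,.3,(0,0,255)); cv2.line(a,(20,i*k),(26,i*k),(0,0,255))
    return a
cv2.imwrite('pics/ct.png',np.hstack([crop('top1',280,240,65,100,6),crop('top1',352,145,65,100,6)]))
cv2.imwrite('pics/cs.png',np.vstack([crop('side1',215,230,120,50,6),crop('side1',365,225,120,50,6)][0:2]))
```

```text
(no output)
```

View pics/ct.png

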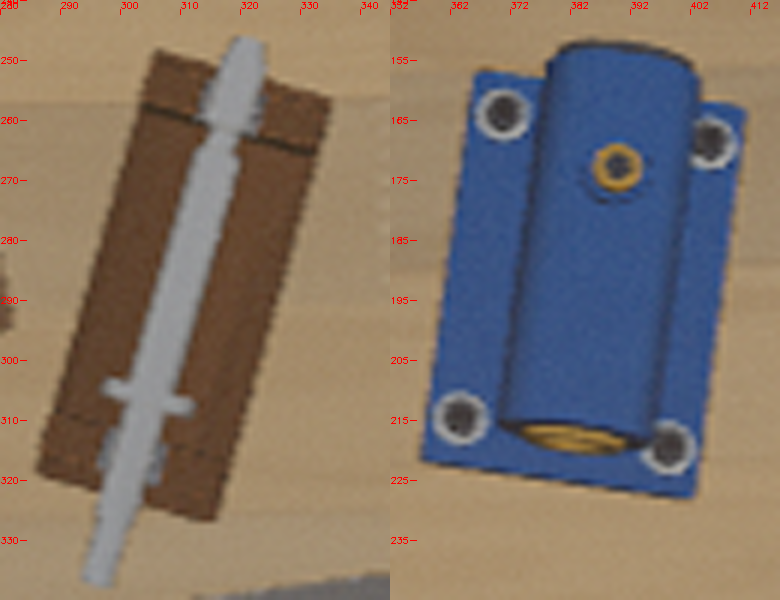

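View pics/cs.png

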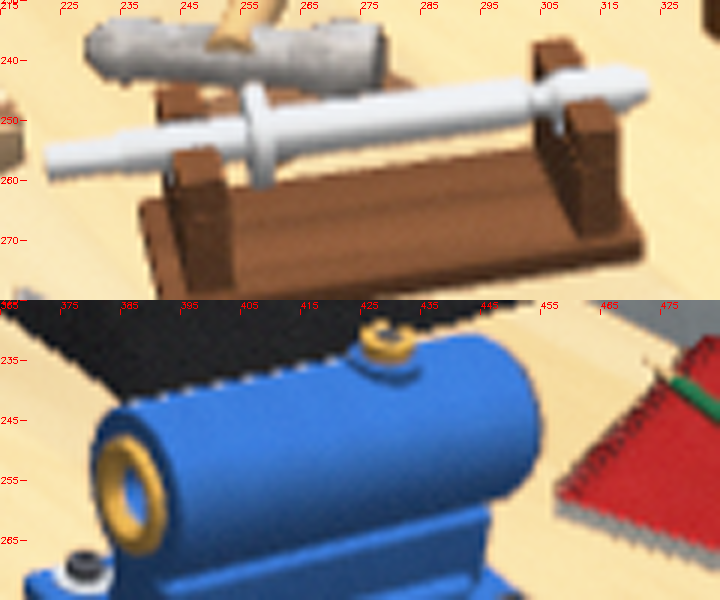

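Run:
```python
from h import *
np.set_printoptions(precision=4,suppress=True)
t=snap('top'); s=snap('side')
def tri(a,b):
    o1,d1=ray(t,*a);o2,d2=ray(s,*b)
    k=np.linalg.lstsq(np.c_[d1,-d2],o2-o1,rcond=None)[0]; p,q=o1+d1*k[0],o2+d2*k[1]
    return (p+q)/2,np.linalg.norm(p-q)
N,C,T=(321.2,246.3),(304.7,306),(296.3,337.5)
for n,a,b in [('nose',N,(323,243.8)),('coll',C,(258.3,252.7)),('tail',T,(223,257))]: print(n,atz(t,*a,.046),atz(s,*b,.046),tri(a,b))
n,c,q=[atz(t,*a,.046) for a in (N,C,T)]; d=(n-q)[:2]; print('len',np.hypot(*d),np.hypot(*(n-c)),'yaw',np.degrees(np.arctan2(d[1],d[0])))
n,c,q=[atz(s,*a,.046) for a in ((323,243.8),(258.3,252.7),(223,257))]; d=(n-q)[:2]; print('side len',np.hypot(*d),'yaw',np.degrees(np.arctan2(d[1],d[0])))
g=lambda x,y:(352+(x-390)/6,145+y/6)
P=[atz(t,*g(*a),.010)[:2] for a in [(475,72),(748,107),(693,498),(420,460)]]
f=lambda v:np.degrees(np.arctan2(v[1],v[0]))
print('foot',np.array(P),'yaw',f(P[0]-P[3]),f(P[1]-P[2]),f(P[3]-P[2])-90,f(P[0]-P[1])-90,'L',np.linalg.norm(P[0]-P[3]),np.linalg.norm(P[1]-P[2]),'W',np.linalg.norm(P[3]-P[2]),'c',np.mean(P,0))
pl=atz(t,389.8,172.8,.098);print('plunger',pl,atz(s,365+388/6,225+(338-300)/6,.098))
m=atz(s,386.6,257.6,.062);print('mouth',m)
for Z in (.062,.08):
  l=atz(t,*g(500,415),Z)[:2],atz(t,*g(548,70),Z)[:2];r=atz(t,*g(652,440),Z)[:2],atz(t,*g(700,85),Z)[:2]
  print('barrel yaw',f(l[1]-l[0]),f(r[1]-r[0]))
# model residual search
from scipy.optimize import least_squares
def H(p,L): 
    x,y,a=p[:3];return np.array([x+L[0]*np.cos(a)-L[1]*np.sin(a),y+L[0]*np.sin(a)+L[1]*np.cos(a),L[2]])
def res(p):
    x0=p[3];r=[]
    for L,px in zip([(x0+.14,.048,.01),(x0+.14,-.048,.01),(x0,-.048,.01),(x0,.048,.01)],[(475,72),(748,107),(693,498),(420,460)]): r+=list(proj(t,H(p,L))-g(*px))
    r+=list(proj(t,H(p,(.087,0,.098)))-(389.8,172.8)); r+=list(proj(s,H(p,(.087,0,.098)))-(365+388/6,225+38/6))
    r+=list(proj(s,H(p,(0,0,.062)))-(386.6,257.6)); return np.array(r)
o=least_squares(res,[.59,-.25,-.1,0]);print(o.x,np.degrees(o.x[2]),res(o.x))
```

```text
nose [ 0.5412 -0.1247  0.046 ] [ 0.5463 -0.1275  0.046 ] (array([ 0.5437, -0.1261,  0.0458]), np.float64(0.005787738148269328))
coll [ 0.4235 -0.0901  0.046 ] [ 0.4283 -0.094   0.046 ] (array([ 0.4262, -0.0913,  0.0451]), np.float64(0.006024396806995625))
tail [ 0.3626 -0.0728  0.046 ] [ 0.3683 -0.075   0.046 ] (array([ 0.3655, -0.0739,  0.0461]), np.float64(0.006098391515319766))Traceback (most recent call last):
  File "<stdin>", line 10, in <module>
TypeError: return arrays must be of ArrayType
```

```bash
cat > m.py <<'E'
from h import *
np.set_printoptions(precision=4,suppress=True)
t=snap('top'); s=snap('side')
N,C,T=(321.2,246.3),(304.7,306),(296.3,337.5)
f=lambda v:np.degrees(np.arctan2(v[1],v[0]))
n,c,q=[atz(t,*a,.046) for a in (N,C,T)]; d=(n-q); print('len',np.linalg.norm(d),np.linalg.norm(n-c),'yaw',f(d))
n,c,q=[atz(s,*a,.046) for a in ((323,243.8),(258.3,252.7),(223,257))]; d=(n-q); print('side len',np.linalg.norm(d),'yaw',f(d))
g=lambda x,y:(352+(x-390)/6,145+y/6)
P=[atz(t,*g(*a),.010)[:2] for a in [(475,72),(748,107),(693,498),(420,460)]]
print('foot yaw',f(P[0]-P[3]),f(P[1]-P[2]),f(P[3]-P[2])-90,f(P[0]-P[1])-90,'L',np.linalg.norm(P[0]-P[3]),np.linalg.norm(P[1]-P[2]),'W',np.linalg.norm(P[3]-P[2]),'c',np.mean(P,0))
print('plunger',atz(t,389.8,172.8,.098),atz(s,365+388/6,225+(338-300)/6,.098))
print('mouth',atz(s,386.6,257.6,.062))
for Z in (.062,.08):
  l=atz(t,*g(500,415),Z)[:2],atz(t,*g(548,70),Z)[:2];r=atz(t,*g(652,440),Z)[:2],atz(t,*g(700,85),Z)[:2]
  print('barrel yaw',f(l[1]-l[0]),f(r[1]-r[0]))
E
python3 m.py
```

```text
len 0.18595605741775992 0.12268896350724626 yaw -16.1872819571837
side len 0.18554072441299085 yaw -16.42041896529393
foot yaw -9.361397278986423 -9.8009638247501 -9.080785254414522 -8.657981923334603 L 0.13803136055607396 0.13874548744815876 W 0.09444365511510515 c [ 0.6555 -0.2574]
plunger [ 0.6766 -0.2605  0.098 ] [ 0.6786 -0.2646  0.098 ]
mouth [ 0.5975 -0.249   0.062 ]
barrel yaw -9.345393121421955 -9.406113781906898
barrel yaw -9.345393121421964 -9.406113781906964
```

```bash
cat >> h.py <<'E'
def go(p,yaw,pitch_fix=True):
    o=robot.observe(); Rc=R.from_euler('xyz',o['tool_rot'],degrees=True); Rt=R.from_euler('xyz',[180,0,yaw],degrees=True)
    print('at',o['time'],o['tool_pos'].round(4),o['tool_rot'].round(2),'F',o['contact_force'].round(1),'w',round(o['gripper_width'],4),'g',round(o['grip_force'],1))
    print('shift mm',(Rc.inv().apply(np.array(p)-o['tool_pos'])*1000).round(1),'turn',(Rc.inv()*Rt).as_rotvec().round(4))
E
python3 -m inch '[[0,0,-190,0,0,0,0.2],[0,0,-190,0,0,0,0.2],[0,0,-190,0,0,0,0.2],[0,0,-190,0,0,0,0.2],[0,0,-190,0,0,0,0.2]]' 40
python3 -c "
from h import *
go([.4477,-.098,.435],163.7)"
```

```text
time: 1.65
tool_pos: [0.2287, 0.5842, 0.4451]
tool_rot: [179.1, 0.1, 158.6]
contact_force: [-0.2, 1.1, -0.3]
gripper_width: 0.0341
grip_force: 0.0
at 1.65 [0.2287 0.5842 0.4451] [1.7911e+02 1.0000e-01 1.5864e+02] F [-0.2  1.1 -0.3] w 0.0341 g 0.0
shift mm [-452.4 -555.7    2.3] turn [ 0.0155  0.0025 -0.0883]
```

```bash
python3 -m inch '[[-452,-557,0,0,0,-0.088,0.2],[-452,-557,0,0,0,-0.088,0.2],[-452,-557,0,0,0,-0.088,0.2],[-452,-557,0,0,0,-0.088,0.2],[-452,-557,0,0,0,-0.088,0.2],[-452,-557,0,0,0,-0.088,0.2],[-452,-557,0,0,0,-0.088,0.2],[-452,-557,0,0,0,-0.088,0.2],[-452,-557,0,0,0,-0.088,0.2],[-452,-557,0,0,0,-0.088,0.2],[-452,-557,0,0,0,-0.088,0.2],[-452,-557,0,0,0,-0.088,0.2]]'
python3 -c "
from h import *
go([.4477,-.098,.435],163.7)"
```

```text
time: 2.85
tool_pos: [0.4099, 0.0085, 0.4348]
tool_rot: [180.0, 0.0, 163.7]
contact_force: [1.3, 0.1, 0.6]
gripper_width: 0.0342
grip_force: 0.0
at 2.85 [0.4099 0.0085 0.4348] [1.7998e+02 1.0000e-02 1.6367e+02] F [1.3 0.1 0.6] w 0.0342 g 0.0
shift mm [-66.2 -91.6  -0.2] turn [ 0.0003  0.0002 -0.0005]
```

```bash
python3 -m inch '[[-66,-91,0,0,0,0,-0.3],[-66,-91,0,0,0,0,-0.3],[-66,-91,0,0,0,0,-0.3],[-66,-91,150,0,0,0,-0.3],[-66,-91,240,0,0,0,-0.3],[-66,-91,240,0,0,0,-0.3],[-66,-91,240,0,0,0,-0.3],[-66,-91,240,0,0,0,-0.3],[-66,-91,240,0,0,0,-0.3],[-66,-91,240,0,0,0,-0.3],[-66,-91,240,0,0,0,-0.3]]'
python3 - <<'E'
from h import *
go([.4477,-.098,.195],163.7)
c=snap('top','top2'); a=c['image'][180:360,240:440]; cv2.imwrite('pics/a.png',cv2.resize(a[:,:,::-1],None,fx=3,fy=3,interpolation=cv2.INTER_CUBIC))
s=snap('side','side2'); b=s['image'][120:300,200:400]; cv2.imwrite('pics/b.png',cv2.resize(b[:,:,::-1],None,fx=3,fy=3,interpolation=cv2.INTER_CUBIC))
E
```

```text
time: 3.95
tool_pos: [0.4499, -0.0959, 0.1983]
tool_rot: [-180.0, 0.3, 163.7]
contact_force: [1.4, -1.0, -0.5]
gripper_width: 0.0558
grip_force: 0.0
at 3.95 [ 0.4499 -0.0959  0.1983] [-179.98    0.3   163.7 ] F [ 1.4 -1.  -0.5] w 0.0558 g 0.0
shift mm [ 1.5 -2.6  3.3] turn [-0.0003  0.0052  0.0001]
```

View pics/b.png

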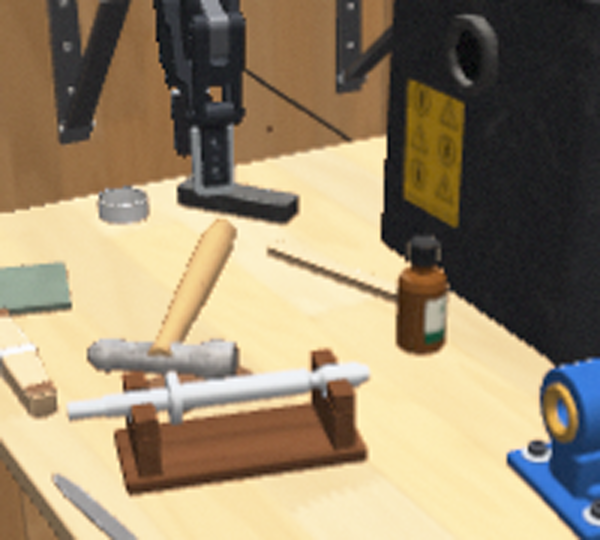

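The fingers are above the rest, with the near finger's tip at about (271,182) in the side view and nothing disturbed. I'll check whether the tip falls where each camera predicts it, so I can reconcile their offset.

Run:
```python
from h import *
s=snap('side');t=snap('top');o=robot.observe();print(o['tool_pos'])
Rc=R.from_euler('xyz',o['tool_rot'],degrees=True)
for y in (-.04,-.028,.028,.04):
  for x in (-.011,.011): 
    q=o['tool_pos']+Rc.apply([x,y,.014]); print(x,y,proj(s,q),(proj(s,q)-[200,120])*3)
```

```text
[ 0.44939417 -0.0959288   0.1977664 ]
-0.011 -0.04 [277.15737184 187.2324571 ] [231.47211551 201.69737131]
0.011 -0.04 [263.63113337 188.59819511] [190.89340012 205.79458533]
-0.011 -0.028 [275.67635377 184.55269675] [227.02906132 193.65809025]
0.011 -0.028 [262.32956764 185.87894561] [186.98870293 197.63683683]
-0.011 0.028 [269.28110886 172.97964364] [207.84332658 158.93893091]
0.011 0.028 [256.71344466 174.14236646] [170.14033398 162.42709937]
-0.011 0.04 [268.01179678 170.68236859] [204.03539034 152.04710578]
0.011 0.04 [255.59958371 171.81398093] [166.79875112 155.4419428 ]
```

View pics/a.png

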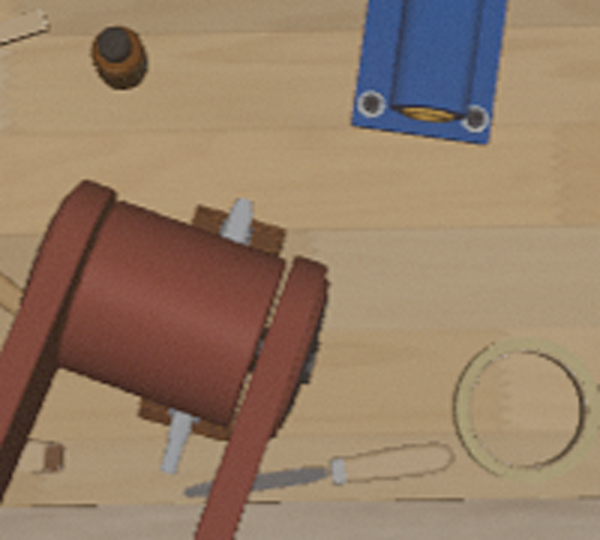

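```bash
python3 -m inch '[[0.5,-2.5,50,0,0,0,-0.3],[0.5,-2.5,100,0,0,0,-0.3],[0.5,-2.5,130,0,0,0,-0.3],[0.5,-2.5,145,0,0,0,-0.3],[0.5,-2.5,155,0,0,0,-0.3],[0.5,-2.5,155,0,0,0,-0.3],[0.5,-2.5,155,0,0,0,-0.3]]'
python3 -c "
from h import *
go([.4482,-.0982,.041],163.7)"
```

```text
time: 4.85
tool_pos: [0.4479, -0.0981, 0.0415]
tool_rot: [-180.0, 0.1, 163.7]
contact_force: [0.0, 0.0, -0.3]
gripper_width: 0.0554
grip_force: 0.0
at 4.85 [ 0.4479 -0.0981  0.0415] [-1.7999e+02  1.3000e-01  1.6368e+02] F [ 0.   0.  -0.3] w 0.0554 g 0.0
shift mm [-0.3  0.   0.5] turn [-0.0002  0.0023 -0.0003]
```

```bash
python3 -m inch '[[0,0,0,0,0,0,0.3],[0,0,0,0,0,0,0.5],[0,0,0,0,0,0,0.6],[0,0,0,0,0,0,0.7],[0,0,0,0,0,0,0.8],[0,0,0,0,0,0,1],[0,0,0,0,0,0,1],[0,0,0,0,0,0,1],[0,0,0,0,0,0,1]]' 50
python3 -c "
from h import *
go([.4482,-.0982,.041],163.7);print(robot.observe()['wrist_torque'])"
```

```text
time: 5.75
tool_pos: [0.4474, -0.0977, 0.0412]
tool_rot: [180.0, 0.1, 163.7]
contact_force: [-1.1, 2.0, 6.0]
gripper_width: 0.0142
grip_force: 48.7
at 5.75 [ 0.4474 -0.0977  0.0412] [1.7998e+02 7.0000e-02 1.6366e+02] F [-1.1  2.   6. ] w 0.0142 g 48.7
shift mm [-0.9 -0.3  0.2] turn [ 0.0004  0.0012 -0.0006]
[ 0.25388942  0.08790227 -0.07502832]
```

```bash
python3 -m inch '[[0,0,-15,0,0,0,1],[0,0,-40,0,0,0,1],[0,0,-80,0,0,0,1],[0,0,-99,0,0,0,1],[0,0,-99,0,0,0,1],[0,0,-99,0,0,0,1],[0,0,-99,0,0,0,1]]'
python3 - <<'E'
from h import *
go([.4482,-.0982,.14],163.7);print(robot.observe()['wrist_torque'])
s=snap('side','side3'); b=s['image'][150:290,190:430]; cv2.imwrite('pics/c.png',cv2.resize(b[:,:,::-1],None,fx=3,fy=3,interpolation=cv2.INTER_CUBIC))
E
```

```text
time: 6.45
tool_pos: [0.4446, -0.097, 0.1369]
tool_rot: [180.0, -0.3, 163.7]
contact_force: [-0.4, 0.8, -3.0]
gripper_width: 0.0143
grip_force: 49.2
at 6.45 [ 0.4446 -0.097   0.1369] [179.98  -0.27 163.68] F [-0.4  0.8 -3. ] w 0.0143 g 49.2
shift mm [-3.7 -0.2 -3.1] turn [ 0.0003 -0.0047 -0.0003]
[-0.05953555  0.02578153 -0.01911   ]
```

View pics/c.png

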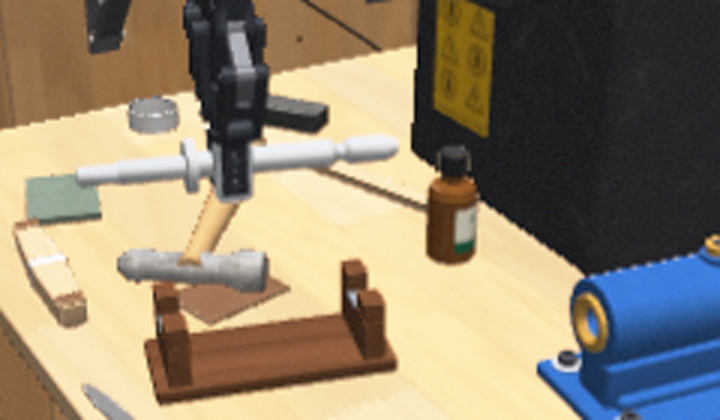

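The mandrel is held level just ahead of the collar: tail at (217,209) and nose at (322,199) in the side view, fingers about 22 mm ahead of the shoulder. Now I'll measure its pose in the hand.

Run:
```python
from h import *
np.set_printoptions(precision=4,suppress=True)
s=snap('side'); o=robot.observe(); z=o['tool_pos'][2]+.005
n=atz(s,190+397/3,150+149/3,z);q=atz(s,190+79/3,150+177/3,z);d=n-q
print(o['tool_pos'],n,q,np.linalg.norm(d),np.degrees(np.arctan2(d[1],d[0])))
u=d/np.linalg.norm(d); og=n-.12*u; print('origin',og,'grasp along',(o['tool_pos']-og)@u,'lateral',np.cross(u,o['tool_pos']-og)[2])
m=np.array([.5945,-.249]);yaw=np.radians(-9.35);h=np.array([np.cos(yaw),np.sin(yaw)])
gx=.021
for dep in (-.03,0,.078): # nose depth
    p=m+h*(dep-.12+gx); print(dep,p)
    go([*p,.057],170.65)
```

```text
[ 0.4449 -0.097   0.1371] [ 0.5367 -0.137   0.1421] [ 0.3644 -0.0784  0.1421] 0.18200927557850183 -18.773945495377856
origin [ 0.4231 -0.0984  0.1421] grasp along 0.020217437781183005 lateral 0.008327361973458248
-0.03 [ 0.4672 -0.228 ]
at 6.55 [ 0.4449 -0.097   0.1371] [179.98  -0.26 163.68] F [ 0.1 -0.7 -3.7] w 0.0145 g 49.2
shift mm [ -58.6 -119.5   79.8] turn [ 0.0006 -0.0044 -0.1216]
0 [ 0.4968 -0.2329]
at 6.55 [ 0.4449 -0.097   0.1371] [179.98  -0.26 163.68] F [ 0.1 -0.7 -3.7] w 0.0145 g 49.2
shift mm [ -88.4 -115.9   79.6] turn [ 0.0006 -0.0044 -0.1216]
0.078 [ 0.5738 -0.2456]
at 6.55 [ 0.4449 -0.097   0.1371] [179.98  -0.26 163.68] F [ 0.1 -0.7 -3.7] w 0.0145 g 49.2
shift mm [-165.8 -106.4   79.3] turn [ 0.0006 -0.0044 -0.1216]
```

```bash
python3 -m inch '[[-20,-40,0,0,0,-0.06,1],[-40,-80,0,0,0,-0.122,1],[-55,-119,0,0,0,-0.122,1],[-55,-119,0,0,0,-0.122,1],[-55,-119,0,0,0,-0.122,1],[-55,-119,0,0,0,-0.122,1],[-55,-119,0,0,0,-0.122,1],[-55,-119,0,0,0,-0.122,1],[-55,-119,0,0,0,-0.122,1]]'
python3 - <<'E'
from h import *
np.set_printoptions(precision=4,suppress=True)
go([.4672,-.228,.14],170.65)
t=snap('top','top4');s=snap('side','side4')
o=robot.observe();print(o['tool_pos'])
A=cv2.resize(s['image'][170:290,235:435][:,:,::-1],None,fx=4,fy=4,interpolation=cv2.INTER_CUBIC)
k=cv2.resize(t['image'][200:330,320:420][:,:,::-1],None,fx=4,fy=4,interpolation=cv2.INTER_CUBIC)
cv2.imwrite('pics/d.png',A)
cv2.imwrite('pics/e.png',k)
E
```

```text
time: 7.45
tool_pos: [0.466, -0.2265, 0.1393]
tool_rot: [180.0, -0.0, 170.7]
contact_force: [-0.7, 0.6, -3.3]
gripper_width: 0.014
grip_force: 49.6
at 7.45 [ 0.466  -0.2265  0.1393] [180.    -0.   170.74] F [-0.7  0.6 -3.3] w 0.014 g 49.6
shift mm [-1.5 -1.3 -0.7] turn [ 0.     -0.0001  0.0016]
[ 0.4661 -0.2269  0.1394]
```

View pics/d.png

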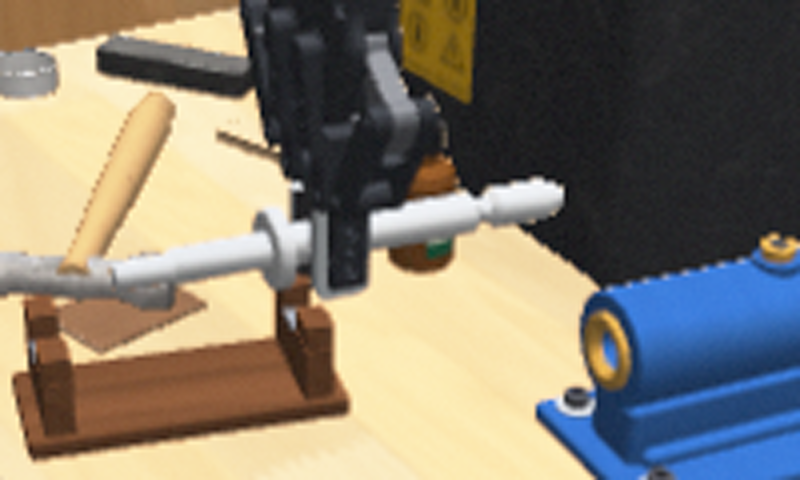

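The mandrel is 30 mm short of the holder: nose at (376,219), tail at (263,238), mouth at (387,257). The grip centres it across the jaws, so I'll intersect these rays with the jaws' mid plane to get grip offset and tilt.

Run:
```python
from h import *
np.set_printoptions(precision=4,suppress=True)
s=snap('side'); o=robot.observe(); Rc=R.from_euler('xyz',o['tool_rot'],degrees=True)
for du in (0,-1.):
  for n,(u,v) in dict(nose=(376,219.2),shoulder=(235+291/4,170+245/4),tail=(263.2,238.5),padL=(235+314/4,170+245/4),padR=(235+368/4,170+233/4)).items():
    c,d=ray(s,u+du,v); cl=Rc.inv().apply(c-o['tool_pos']); dl=Rc.inv().apply(d); y0=.0 if 'pad' not in n else (-.012)
    k=(y0-cl[1])/dl[1]; print(du,n,(cl+k*dl)*1000)
  print('mouth',atz(s,386.8+du,257.5,.062))
```

```text
0 nose [-105.9148    0.       -0.8765]
0 shoulder [13.0354  0.     -2.282 ]
0 tail [83.1198  0.     -4.141 ]
0 padL [  8.6473 -12.      -7.2595]
0 padR [-13.4493 -12.      -8.028 ]
mouth [ 0.598  -0.2489  0.062 ]
-1.0 nose [-104.0311    0.       -1.2204]
-1.0 shoulder [14.6694  0.     -2.6035]
-1.0 tail [84.6186  0.     -4.4486]
-1.0 padL [ 10.2662 -12.      -7.5781]
-1.0 padR [-11.7868 -12.      -8.3494]
mouth [ 0.5965 -0.248   0.062 ]
```

```bash
python3 -m inch '[[-1,0,30,0,-0.01,0,1],[-1,0,60,0,-0.01,0,1],[-1,0,75,0,-0.01,0,1],[-1,0,81,0,-0.01,0,1],[-1,0,81,0,-0.01,0,1],[-1,0,81,0,-0.01,0,1],[-1,0,81,0,-0.01,0,1],[-1,0,81,0,-0.01,0,1]]'
python3 - <<'E'
from h import *
snap('side','side5')
go([.480,-.2292,.0585],170.65)
E
```

```text
time: 8.4
tool_pos: [0.4679, -0.2281, 0.0596]
tool_rot: [-179.9, 0.7, 170.7]
contact_force: [0.4, -0.9, -2.7]
gripper_width: 0.0145
grip_force: 49.6
at 8.45 [ 0.4677 -0.228   0.0594] [-179.95    0.68  170.67] F [ 0.5  0.2 -3.3] w 0.0145 g 49.6
shift mm [-12.3   0.8   1. ] turn [-0.0009  0.0119  0.0004]
```

```bash
python3 -m inch '[[-5,0.8,0.8,0,0,0,1],[-10,0.8,0.9,0,0,0,1],[-15,0.8,1,0,0,0,1],[-20,0.8,1,0,0,0,1],[-24,0.8,1,0,0,0,1],[-28,0.8,1,0,0,0,1],[-28,0.8,1,0,0,0,1]]'
python3 - <<'E'
from h import *
go([.5739,-.2446,.058],170.65);print(robot.observe()['wrist_torque'])
E
```

```text
time: 9.15
tool_pos: [0.4955, -0.2315, 0.0577]
tool_rot: [-180.0, 0.6, 170.7]
contact_force: [-0.5, -0.3, -3.3]
gripper_width: 0.0141
grip_force: 49.6
at 9.15 [ 0.4955 -0.2315  0.0577] [-179.98    0.61  170.68] F [-0.5 -0.3 -3.3] w 0.0141 g 49.6
shift mm [-79.5  -0.3   0.6] turn [-0.0003  0.0107  0.0006]
[ 0.01627351  0.09037564 -0.01665108]
```

No contact yet, so I'll continue in small steps and watch the force.

```bash
python3 -m inch '[[-3,0,0,0,0,0,1],[-6,0,0,0,0,0,1],[-9,0,0.1,0,0,0,1],[-12,0,0.1,0,0,0,1],[-12,0,0.1,0,0,0,1]]'
python3 - <<'E'
from h import *
s=snap('side','side6')
go([.5739,-.2446,.058],170.65);print(robot.observe()['wrist_torque'])
b=s['image'][180:290,270:470]; cv2.imwrite('pics/f.png',cv2.resize(b[:,:,::-1],None,fx=4,fy=4,interpolation=cv2.INTER_CUBIC))
E
```

```text
time: 9.65
tool_pos: [0.5065, -0.2326, 0.0573]
tool_rot: [179.9, 0.5, 170.7]
contact_force: [0.1, 2.2, -3.4]
gripper_width: 0.0145
grip_force: 49.7
at 9.7 [ 0.5065 -0.2326  0.0573] [179.95   0.53 170.7 ] F [ 0.2  2.9 -2.7] w 0.0145 g 49.7
shift mm [-68.5  -0.9  -0.1] turn [0.0008 0.0092 0.0009]
[0.35056565 0.0969737  0.24608563]
```

```bash
python3 -m inch '[[0,1,0,0,0,0,1],[-3,1,0,0,0,0,1],[-6,1,0,0,0,0,1],[-10,1,0.1,0,0,0,1],[-10,1,0.1,0,0,0,1]]'
python3 - <<'E'
from h import *
go([.5739,-.2446,.058],170.65);print(robot.observe()['wrist_torque'])
E
```

```text
time: 10.2
tool_pos: [0.5175, -0.2339, 0.0577]
tool_rot: [180.0, 0.6, 170.7]
contact_force: [2.1, 2.2, -3.6]
gripper_width: 0.0143
grip_force: 49.7
at 10.2 [ 0.5175 -0.2339  0.0577] [180.     0.63 170.68] F [ 2.1  2.2 -3.6] w 0.0143 g 49.7
shift mm [-57.4  -1.4   0.4] turn [0.     0.0111 0.0006]
[ 0.31012839 -0.07632345  0.20263038]
```

```bash
python3 -m inch '[[0,1,0,0,0,0,1],[-4,1,0,0,0,0,1],[-8,1,0.1,0,0,0,1],[-12,1,0.1,0,0,0,1],[-15,1,0.1,0,0,0,1],[-15,1,0.1,0,0,0,1]]'
python3 - <<'E'
from h import *
go([.5739,-.2446,.058],170.65);print(robot.observe()['wrist_torque'])
E
```

```text
time: 10.8
tool_pos: [0.5323, -0.2355, 0.0578]
tool_rot: [-180.0, 0.6, 170.7]
contact_force: [0.5, 0.2, -3.0]
gripper_width: 0.0144
grip_force: 49.6
at 10.8 [ 0.5323 -0.2355  0.0578] [-179.98    0.62  170.68] F [ 0.5  0.2 -3. ] w 0.0144 g 49.6
shift mm [-42.5  -2.2   0.3] turn [-0.0003  0.0109  0.0005]
[0.00548436 0.03456297 0.01553951]
```

```bash
python3 -m inch '[[-5,0,0.1,0,0,0,1],[-10,0,0.1,0,0,0,1],[-15,0,0.2,0,0,0,1],[-20,0,0.2,0,0,0,1],[-25,0,0.2,0,0,0,1],[-28,0,0.3,0,0,0,1],[-28,0,0.3,0,0,0,1]]'
python3 - <<'E'
from h import *
go([.5739,-.2446,.058],170.65);print(robot.observe()['wrist_torque'])
s=snap('side','side7')
b=s['image'][180:280,290:490]; cv2.imwrite('pics/g.png',cv2.resize(b[:,:,::-1],None,fx=4,fy=4,interpolation=cv2.INTER_CUBIC))
E
```

```text
time: 11.5
tool_pos: [0.5598, -0.2399, 0.0577]
tool_rot: [-180.0, 0.6, 170.7]
contact_force: [-0.1, 0.1, -2.9]
gripper_width: 0.0145
grip_force: 49.7
at 11.5 [ 0.5598 -0.2399  0.0577] [-179.99    0.6   170.68] F [-0.1  0.1 -2.9] w 0.0145 g 49.7
shift mm [-14.7  -2.3  -0.1] turn [-0.0002  0.0105  0.0006]
[0.05402553 0.02050124 0.00614596]
```

View pics/g.png

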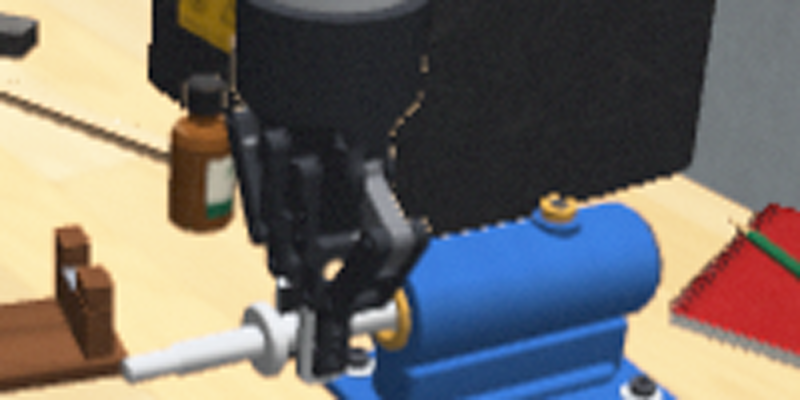

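The shank is about 70 mm into the bore and free, with roughly 22 mm between fingers (pad edge at 349) and bush (398). I'll slide 11 mm further, then let go.

```bash
python3 -m inch '[[-4,0,0,0,0,0,1],[-8,0,0.1,0,0,0,1],[-11,0,0.1,0,0,0,1],[-11,0,0.1,0,0,0,1],[-11,0,0.1,0,0,0,1]]'
python3 - <<'E'
from h import *
go([.5739,-.2446,.058],170.65);print(robot.observe()['wrist_torque'])
E
```

```text
time: 12.05
tool_pos: [0.5701, -0.2416, 0.0576]
tool_rot: [180.0, 0.6, 170.7]
contact_force: [-0.5, 0.2, -3.2]
gripper_width: 0.0142
grip_force: 49.7
at 12.05 [ 0.5701 -0.2416  0.0576] [180.     0.56 170.68] F [-0.5  0.2 -3.2] w 0.0142 g 49.7
shift mm [-4.3 -2.4 -0.3] turn [0.     0.0098 0.0005]
[0.02995464 0.07573323 0.0082392 ]
```

```bash
python3 -m inch '[[0,0,0,0,0,0,0.6],[0,0,0,0,0,0,0.2],[0,0,0,0,0,0,-0.2],[0,0,0,0,0,0,-0.5],[0,0,0,0,0,0,-0.5],[12,0,0,0,0.01,0,-0.5],[24,0,0,0,0.01,0,-0.5],[36,0,0,0,0.01,0,-0.5],[36,0,0,0,0.01,0,-0.5],[36,0,0,0,0.01,0,-0.5]]'
python3 - <<'E'
from h import *
s=snap('side','side8')
go([.5701-.0355,-.2416+.0058,.057],170.65);print(robot.observe()['wrist_torque'])
for t in ('mandrel','bush'): print([(round(d['score'],2),w(s,d['location']),proj(s,w(s,d['location']))) for d in vision.spot_in('side',t)[:1]])
b=s['image'][200:280,280:420]; cv2.imwrite('pics/h.png',cv2.resize(b[:,:,::-1],None,fx=5,fy=5,interpolation=cv2.INTER_CUBIC))
E
```

```text
time: 13.05
tool_pos: [0.534, -0.2356, 0.0573]
tool_rot: [180.0, 0.0, 170.6]
contact_force: [0.2, 0.2, -0.4]
gripper_width: 0.0641
grip_force: 0.0
at 13.1 [ 0.5345 -0.2359  0.0575] [-1.7999e+02  4.0000e-02  1.7065e+02] F [ 0.2  0.2 -0.3] w 0.0643 g 0.0
shift mm [-0.1  0.1  0.5] turn [-0.0002  0.0007  0.    ]
[ 0.04255037 -0.00181264 -0.02070319]
[(0.91, array([ 0.52086264, -0.24041319,  0.06411265]), array([347.69246731, 266.7753334 ]))]
[(0.58, array([ 0.59944067, -0.25708301,  0.06428431]), array([390.66296464, 258.22648901]))]
```

```bash
python3 -m inch '[[0,0,0,0,0,0,0],[0,0,0,0,0,0,0.4],[0,0,0,0,0,0,0.6],[0,0,0,0,0,0,0.8],[0,0,0,0,0,0,1],[0,0,0,0,0,0,1],[0,0,0,0,0,0,1],[0,0,0,0,0,0,1]]' 80
python3 - <<'E'
from h import *
go([.534,-.2356,.057],170.65);print(robot.observe()['wrist_torque'])
E
```

```text
time: 14.0
tool_pos: [0.5343, -0.2355, 0.057]
tool_rot: [180.0, -0.0, 170.7]
contact_force: [-1.7, 1.7, -1.1]
gripper_width: 0.0116
grip_force: 78.0
at 14.0 [ 0.5343 -0.2355  0.057 ] [ 1.7998e+02 -3.0000e-02  1.7067e+02] F [-1.7  1.7 -1.1] w 0.0116 g 78.0
shift mm [ 0.3 -0.1  0. ] turn [ 0.0003 -0.0006  0.0004]
[0.28142142 0.16681631 0.08907658]
```

```bash
cat > f.py <<'E'
from h import *
o=robot.observe();a=np.radians(-9.35);u=np.array([np.cos(a),np.sin(a),0]);l=np.array([-u[1],u[0],0])
F=o['contact_force'];p=o['tool_pos'];print('t',round(o['time'],2),'travel',round((p-[.5343,-.2355,.057])@u*1000,1),'axial',round(F@u,1),'lat',round(F@l,1),'z',round(F[2],1),'pos',p.round(4),o['tool_rot'].round(2),'M',o['wrist_torque'].round(2),'w',round(o['gripper_width'],4))
E
python3 -m inch '[[-2,0,0,0,0,0,1],[-4,0,0,0,0,0,1],[-6,0,0,0,0,0,1],[-8,0,0,0,0,0,1],[-8,0,0,0,0,0,1]]' >/dev/null; python3 f.py
python3 -m inch '[[-1,0,0,0,0,0,1],[-2,0,0,0,0,0,1],[-3,0,0,0,0,0,1],[-4,0,0,0,0,0,1]]'>/dev/null; python3 f.py
```

```text
t 14.5 travel 8.6 axial -1.5 lat 2.0 z 0.6 pos [ 0.5427 -0.237   0.0573] [1.7999e+02 1.0000e-02 1.7068e+02] M [0.36 0.23 0.13] w 0.0114
t 14.9 travel 10.7 axial -7.0 lat 1.9 z 4.3 pos [ 0.5448 -0.2372  0.0571] [179.96  -0.25 170.69] M [0.54 1.15 0.12] w 0.0115
```

```bash
python3 -m inch '[[-1,0.8,0,0,0,0,1],[-2,0.8,0,0,0,0,1],[-3,0.8,0,0,0,0,1],[-4,0.8,0,0,0,0,1]]' >/dev/null; python3 f.py
python3 -m inch '[[-1,0,0,0,0,0,1],[-2,0,0,0,0,0,1],[-3,0,0,0,0,0,1],[-4,0,0,0,0,0,1],[-5,0,0,0,0,0,1],[-6,0,0,0,0,0,1]]'>/dev/null; python3 f.py
```

```text
t 15.3 travel 12.4 axial -14.0 lat -0.2 z 9.4 pos [ 0.5466 -0.2372  0.0571] [179.99  -0.58 170.72] M [0.31 2.05 0.09] w 0.0114
t 15.9 travel 16.1 axial -22.0 lat 0.4 z 15.0 pos [ 0.5502 -0.2378  0.0574] [179.95  -0.91 170.73] M [0.46 3.11 0.03] w 0.0112
```

```bash
python3 -m inch '[[0,0,-1,0,-0.01,0,1],[0,0,-2,0,-0.016,0,1],[0,0,-2,0,-0.016,0,1]]' >/dev/null; python3 f.py
```

```text
t 16.2 travel 16.7 axial -14.1 lat -0.3 z 7.0 pos [ 0.5509 -0.2378  0.058 ] [1.7995e+02 1.7000e-01 1.7071e+02] M [ 0.28  2.28 -0.  ] w 0.0113
```

```bash
python3 -m inch '[[-1,0,-1,0,0,0,1],[-2,0,-1.5,0,0,0,1],[-3,0,-1.5,0,0,0,1],[-4,0,-1.5,0,0,0,1]]' >/dev/null; python3 f.py
python3 -m inch '[[-1,0,0,0,0,0,1],[-2,0,0,0,0,0,1],[-3,0,0,0,0,0,1],[-4,0,0,0,0,0,1]]' >/dev/null; python3 f.py
```

```text
t 16.6 travel 21.3 axial -8.9 lat -0.4 z 0.5 pos [ 0.5555 -0.2384  0.0588] [179.94   0.27 170.67] M [ 0.19  1.65 -0.04] w 0.0115
t 17.0 travel 25.5 axial -11.6 lat 0.1 z 1.7 pos [ 0.5595 -0.239   0.0588] [179.94   0.26 170.69] M [ 0.26  1.98 -0.  ] w 0.0114
```

```bash
for i in 1 2 ; do python3 -m inch '[[-1,0,-0.1,0,0,0,1],[-2,0,-0.2,0,0,0,1],[-3,0,-0.3,0,0,0,1],[-4,0,-0.3,0,0,0,1]]' >/dev/null; python3 f.py;done
python3 -m inch '[[-1,0,0,0,0,0,1],[-2,0,0,0,0,0,1],[-3,0,0,0,0,0,1],[-3,0,0,0,0,0,1]]' >/dev/null; python3 f.py
```

```text
t 17.4 travel 29.4 axial -9.9 lat -1.2 z 1.3 pos [ 0.5634 -0.2396  0.0589] [179.94   0.26 170.69] M [0.17 1.71 0.01] w 0.0116
t 17.8 travel 33.4 axial -8.8 lat -0.6 z -1.8 pos [ 0.5673 -0.2403  0.0589] [179.94   0.26 170.68] M [0.18 1.69 0.02] w 0.0116
t 18.2 travel 37.0 axial -7.3 lat -0.2 z -2.6 pos [ 0.5709 -0.2408  0.059 ] [179.94   0.36 170.67] M [0.17 1.37 0.02] w 0.0117
```

Drag is steady. The last millimetres go in short steps, each checked.

```bash
python3 -m inch '[[-1,0,0,0,0,0,1],[-2,0,0,0,0,0,1]]' >/dev/null; python3 f.py
python3 -m inch '[[-1,0,0,0,0,0,1],[-1,0,0,0,0,0,1]]' >/dev/null; python3 f.py
python3 -m inch '[[-1,0,0,0,0,0,1],[-1,0,0,0,0,0,1]]' >/dev/null; python3 f.py
```

```text
t 18.4 travel 38.4 axial -8.7 lat -0.6 z -2.0 pos [ 0.5723 -0.2411  0.059 ] [179.94   0.26 170.68] M [0.18 1.74 0.03] w 0.011
t 18.6 travel 40.2 axial -5.6 lat -0.2 z -3.2 pos [ 0.574  -0.2413  0.059 ] [179.94   0.38 170.67] M [0.18 1.28 0.04] w 0.0115
t 18.8 travel 43.5 axial 0.6 lat 0.7 z -5.0 pos [ 0.5774 -0.242   0.0596] [179.97   0.73 170.64] M [0.12 0.36 0.09] w 0.0116
```

```bash
python3 -m inch '[[-0.5,0,0.5,0,0,0,1],[-0.5,0,0.5,0,0,0,1]]' >/dev/null; python3 f.py
python3 -m inch '[[-1,0,0,0,0,0,1],[-1,0,0,0,0,0,1]]' >/dev/null; python3 f.py
python3 -m inch '[[-1,0,0,0,0,0,1],[-1,0,0,0,0,0,1]]' >/dev/null; python3 f.py
```

```text
t 19.0 travel 44.0 axial -5.0 lat -1.0 z -6.6 pos [ 0.5778 -0.242   0.0598] [179.98   0.67 170.68] M [ 0.04  1.16 -0.01] w 0.0115
t 19.2 travel 44.0 axial -8.2 lat -1.4 z -5.4 pos [ 0.5778 -0.242   0.0598] [179.97   0.53 170.69] M [ 0.08  1.53 -0.02] w 0.0117
t 19.4 travel 44.0 axial -10.5 lat -1.6 z -2.2 pos [ 0.5778 -0.242   0.0598] [179.96   0.39 170.7 ] M [0.07 1.92 0.01] w 0.0114
```

```bash
for i in 1 2 ; do python3 -m inch '[[-1,0,0,0,-0.001,0,1],[-2,0,-0.2,0,-0.002,0,1],[-2,0,-0.2,0,-0.002,0,1]]' >/dev/null; python3 f.py; done
```

```text
t 19.7 travel 44.0 axial -14.9 lat -2.0 z 0.7 pos [ 0.5778 -0.242   0.0598] [179.94   0.23 170.72] M [0.17 2.68 0.01] w 0.011
t 20.0 travel 44.0 axial -18.9 lat -2.3 z 4.1 pos [ 0.5779 -0.242   0.0597] [1.7991e+02 6.0000e-02 1.7074e+02] M [ 0.17  3.36 -0.06] w 0.0117
```

```bash
for i in 1 2 ; do python3 -m inch '[[-1,0,-0.3,0,-0.002,0,1],[-2,0,-0.6,0,-0.004,0,1],[-2,0,-0.6,0,-0.004,0,1]]' >/dev/null; python3 f.py; done
python3 -c "
from h import *
s=snap('side');[print(t,[(round(d['score'],2),w(s,d['location'])) for d in vision.spot_in('side',t)[:1]]) for t in ('mandrel','bush','detent')]"
```

```text
t 20.3 travel 44.1 axial -22.7 lat -2.5 z 5.1 pos [ 0.5779 -0.242   0.0597] [1.7989e+02 3.0000e-02 1.7076e+02] M [ 0.13  3.97 -0.03] w 0.0114
t 20.6 travel 44.1 axial -27.0 lat -4.0 z 6.0 pos [ 0.5779 -0.242   0.0596] [ 1.7987e+02 -1.0000e-02  1.7078e+02] M [ 0.09  4.5  -0.08] w 0.0113
mandrel [(0.65, array([ 0.55653284, -0.24753977,  0.06654136]))]
bush []
detent []
```

```bash
python3 -m inch '[[3,0,0.5,0,0.003,0,1],[6,0,1,0,0.006,0,1],[8,0,1.4,0,0.008,0,1],[8,0,1.4,0,0.008,0,1]]' >/dev/null; python3 f.py
```

```text
t 21.2 travel 44.0 axial -8.7 lat -2.7 z -3.7 pos [ 0.5778 -0.242   0.0598] [179.96   0.66 170.69] M [ 0.12  1.87 -0.04] w 0.0114
```

```bash
python3 -m inch '[[2,0,-0.5,0,0,0,1],[2.5,0,-0.5,0,0,0,1]]' >/dev/null; python3 f.py
python3 -m inch '[[0,0,0,0,0,0,0.8],[0,0,0,0,0,0,0.5],[0,0,0,0,0,0,0.2],[0,0,0,0,0,0,-0.2],[0,0,0,0,0,0,-0.2],[0,0,0,0,0,0,-0.2]]' >/dev/null; python3 f.py
```

```text
t 21.4 travel 43.9 axial -3.3 lat -2.0 z -8.7 pos [ 0.5777 -0.2419  0.0605] [179.98   1.   170.66] M [-0.04  0.99 -0.05] w 0.0113
t 22.0 travel 48.8 axial 0.5 lat -0.2 z -0.4 pos [ 0.5824 -0.2437  0.0648] [-179.88    1.59  170.67] M [-0.06  0.01 -0.01] w 0.0513
```

```bash
python3 -m inch '[[12,0,0,0,0,0,-0.3],[25,0,0,0,0,0,-0.3],[25,0,-40,0,0,0,-0.3],[25,0,-80,0,0,0,-0.3],[25,0,-120,0,0,0,-0.3],[25,0,-150,0,0,0,-0.3],[25,0,-150,0,0,0,-0.3],[25,0,-150,0,0,0,-0.3],[25,0,-150,0,0,0,-0.3]]' >/dev/null; python3 f.py
python3 - <<'E'
from h import *
s=snap('side','side9');a=cv2.imread('pics/side1.png')
for t in ('mandrel','bush','bottle','tape_roll','ring_holder'):print(t,[(round(d['score'],2),w(s,d['location']).round(4)) for d in vision.spot_in('side',t)[:1]])
# collar-to-bush: print a grey profile along the bore axis in the picture
m=np.array([.598,-.249,.062]);h=np.array([np.cos(-.1632),np.sin(-.1632),0])
im=s['image']
for d in range(-70,22,3):
    p=proj(s,m+h*d/1000);u,v=p.round().astype(int);print(d,(u,v),im[v,u],end='; ')
E
```

```text
t 22.9 travel 16.0 axial 0.6 lat 0.4 z -0.4 pos [ 0.5502 -0.2371  0.2097] [179.94   1.01 170.66] M [-0.01  0.03  0.01] w 0.0555
mandrel [(0.64, array([ 0.5736, -0.2467,  0.0638]))]
bush []
bottle [(0.82, array([ 0.6384, -0.051 ,  0.04  ]))]
tape_roll [(0.67, array([ 0.4016, -0.3185,  0.0202]))]
ring_holder [(0.58, array([0.3804, 0.0488, 0.0173]))]
-70 (np.int64(351), np.int64(266)) [102 102 100]; -67 (np.int64(352), np.int64(265)) [168 167 169]; -64 (np.int64(354), np.int64(265)) [220 221 223]; -61 (np.int64(355), np.int64(265)) [214 215 218]; -58 (np.int64(357), np.int64(264)) [227 229 231]; -55 (np.int64(359), np.int64(264)) [221 222 225]; -52 (np.int64(360), np.int64(264)) [218 219 221]; -49 (np.int64(362), np.int64(263)) [226 227 230]; -46 (np.int64(363), np.int64(263)) [224 224 227]; -43 (np.int64(365), np.int64(262)) [223 225 228]; -40 (np.int64(366), np.int64(262)) [221 223 225]; -37 (np.int64(368), np.int64(262)) [215 217 218]; -34 (np.int64(370), np.int64(261)) [226 229 230]; -31 (np.int64(371), np.int64(261)) [224 225 227]; -28 (np.int64(373), np.int64(261)) [217 218 219]; -25 (np.int64(374), np.int64(260)) [229 230 233]; -22 (np.int64(376), np.int64(260)) [225 226 228]; -19 (np.int64(377), np.int64(260)) [223 225 226]; -16 (np.int64(379), np.int64(259)) [229 231 234]; -13 (np.int64(380), np.int64(259)) [229 229 232]; -10 (np.int64(382), np.int64(259)) [224 225 226]; -7 (np.int64(383), np.int64(258)) [222 224 226]; -4 (np.int64(385), np.int64(258)) [100 100 100]; -1 (np.int64(386), np.int64(258)) [140 140 139]; 2 (np.int64(388), np.int64(257)) [227 228 231]; 5 (np.int64(389), np.int64(257)) [219 214 210]; 8 (np.int64(391), np.int64(257)) [214 163  81]; 11 (np.int64(392), np.int64(256)) [65 71 85]; 14 (np.int64(394), np.int64(256)) [ 36  76 132]; 17 (np.int64(395), np.int64(256)) [ 53 109 187]; 20 (np.int64(397), np.int64(255)) [ 56 113 195];
```

The tail end shows 66 mm before the mouth, as it should at home, and the bystanders have not moved. Handing in.

```bash
python3 -c "
from plant import order
print(order.close_job())"
```

```text
the job is handed in; nothing more can be done
None
```

The mandrel is fully home in the holder, with its collar seated on the bush at about 27 N measured at the wrist. I then let go, left the bottle, tape roll and ring clamp where they were, and handed the job in at about 23 s; no verdict came back.

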